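Register the circuit board in the probing jig with its locating pin

TASK

Slide the jig's board carriage until the round bare copper pad on the circuit board sits exactly under the tip of the fixed needle, and leave it there. Then take the steel locating pin out of its block and thread it straight down through the guide bushing on the jig's arm and on through the bushing in the carriage, until its nose shows below the carriage. The program finishes while holding the pin there in the gripper, with the pin's collar still clear of the guide bushing so that the pin hangs from the gripper and does not rest on the jig; leave the other things on the bench where they are.

Things in the scene. Friction and masses are not known exactly. Their poses are not given: they have to be found in the camera images.
- jig: Aluminium probing jig fixed to the bench. Origin: centre of the underside of its base plate (250 x 300 x 15 mm along its x, y). z up, x away from the robot at yaw 0; the carriage slides along its y. A column (x = 93 to 123 mm, 50 mm wide) carries a 24 mm wide arm towards the robot, from 112 to 130 mm high, ending in the brass guide bushing block. Nothing of the jig is higher than 130 mm.
- guide_bushing (a point): Centre of the mouth of the guide bushing, on its top face, 130 mm above the bench. A vertical through hole of 13.5 mm with a 3 mm lead-in, in a brass block 46 mm (jig x) x 40 mm (jig y) and 18 mm thick (underside at 112 mm). At x = -10, y = 0 mm in the jig's frame.
- needle_tip (a point): Tip of the fixed needle that points straight down from a 10 mm wide bracket on the side of the arm; at x = +50, y = +45, z = 70 mm in the jig's frame. It stands 3.5 mm above the board and touches nothing.
- carriage (a joint): Travel of the board carriage along the jig's +y, m, 0 to 0.105 (stops). At 0.080 the pad is under the needle and the bushings line up. Stays where left (2 N friction). Aluminium plate 196 x 120 mm (jig x, y), upper side 57, lower side 45 mm above the bench; carries a green board (62 x 114 mm) with a black capacitor, top at 92 mm, its tallest part.
- handle_top (a point): Centre of the top of the carriage's handle: an upright black round post of 16 mm diameter at the robot's end of the carriage, 70 mm tall, its top 127 mm above the bench; 62 mm from its axis to the nearest edge of the arm's bushing block in jig x. Moves with the carriage.
- pad (a point): Centre of the bare round copper pad (13 mm) on the board, 66.5 mm above the bench; the only copper disc on the board, at its +y end. Moves with the carriage.
- carriage_bushing (a point): Centre of the mouth of the carriage's bushing, 70 mm above the bench. Vertical through hole of 13.5 mm with a 3 mm lead-in in a brass block 42 x 42 mm, 25 mm deep; its underside, level with the carriage's, is 45 mm above the bench; free space below down to the base plate at 15 mm. Moves with the carriage.
- pin: Round steel locating pin, 163 mm long, about 0.2 kg, upright in the pin block, nose 8 mm above the bench at first. Origin: centre of its nose (lower end); z up along the pin. From the nose: cone from 5 to 12 mm diameter over 10 mm, 12 mm shank up to 110 mm, 24 mm collar from 110 to 115 mm, dark round head of 20 mm diameter from 115 to 163 mm.
- pin_head (a point): Point on the pin's axis at which to grip its head, 143 mm above the nose.
- pin_block: Fixed grey block 60 x 60 x 60 mm with one vertical blind hole of 13.5 mm, 52 mm deep, in the middle of its top, which holds the pin. Origin: centre of its underside. It stands to the left or to the right of the jig.
- reel_stand: Bystander: reel of 64 mm on a dark steel stand, 90 x 80 mm, 87 mm high, loose. Origin: centre of its underside. On the other side of the jig from the pin block.
- jar: Bystander: small glass jar with black cap, 48 mm wide, 55 mm high, loose. Origin: centre of its underside.
- tin: Bystander: flat blue tin, 52 mm wide, 28 mm high, loose. Origin: centre of its underside.
There are look-alikes about, which are no part of the job. Of the things shaped like the pin, the steel one is meant.

How it is judged:
On the way, in this order (a step that is already met when the one before it is completed fails the run):
1. the carriage rests with the pad within 3 mm of the point under the needle tip, the pin not yet in the guide bushing (horizontal distance between pad and needle_tip below 0.003 m and velocity of joint carriage between -0.005 and 0.005 m/s and (horizontal distance between pin and guide_bushing above 0.02 m or z of pin in the frame of guide_bushing above 0 m)), for 0.2 s.
2. the pin's nose is through the guide bushing and not yet through the carriage's, the pin upright (horizontal distance between pin and guide_bushing below 0.006 m and z of pin in the frame of guide_bushing between -0.085 and -0.018 m and angle between the z axis of pin and the z axis of jig, either way round below 0.1 rad), for 0.1 s.
At the end, for the whole second after the job is handed in: Pad within 3 mm of under the needle; pin upright (0.05 rad) through both bushings (nose within 3 mm of both axes), nose below the carriage (under 44.5 mm above bench), collar 1.5 mm or more clear of the guide bushing (nose over 21.5 mm), held by the fingers (over 3 N) and still (horizontal distance between pad and needle_tip below 0.003 m and horizontal distance between pin and carriage_bushing below 0.003 m and horizontal distance between pin and guide_bushing below 0.003 m and angle between the z axis of pin and the z axis of jig, either way round below 0.05 rad and height (world z) of pin between 0.0215 and 0.0445 m and contact force between the fingers and pin above 3 N and linear speed of pin below 0.01 m/s); the arm keeps its last pose, push and grip.
It fails at once if a bystander is moved more than 20 mm (distance of any of reel_stand, jar, tin from where it was at the start of the episode above 0.02 m).
It also fails if it takes over 64 s, if anything falls off the work surface, if the arm or the gripper's body presses on something with over 40 N, if the wrist force passes 120 N, or if a joint passes its speed limit or range.

ROBOT

A 6-joint arm with a two-finger parallel gripper is mounted at the origin on the work surface. World frame = base frame: x ahead of the robot, y to its left, z up, the work surface at z = 0. Lengths are in m, angles in rad, forces in N, time in s.
With the tool pointing down it reaches from about 0.275 to 0.825 m from the base axis. Payload 5.2 kg.
Tool frame: the origin (TCP) lies midway between the tips of the shut fingers; the grasp point (between the pads) lies 19 mm behind it (bot.grip_depth is the distance from the TCP to the grasp point, in m); z points along the fingers, y is the line along which they close (so a half turn about z gives the same grasp; the last joint's range is limited). The gripper opens to 93 mm and grips with 3 to 60 N. Pads are 15 mm wide; open, the fingers measure 128 mm over their backs; the gripper's body (75 mm by 188 mm) begins 65 mm behind the grasp point.
Start: joints at [-1.502, 0.259, 1.535, -0, 1.348, -0.203], TCP at [0.148, -0.53, 0.219] pointing down, gripper open.
Joint ranges: [-3.14, 3.14], [-0.91, 2.08], [0.19, 2.58], [-1.22, 4.36], [0.22, 2.71], [-3.12, 3.12]. Speed limits (rad/s): [2.57, 2.57, 3.14, 3.14, 3.14, 3.14].

INTERFACE

Orientations are given as a unit quaternion [w, x, y, z].
In Python, from bench import observe, viewer, bot gives the robot as it stands.
- The arm moves only by the shell command python3 -m creep 'ROWS' [FORCE]. ROWS is JSON, a list of rows, each an object of numbers: "x", "y", "z": the shift along the world's x, y, z in mm; "rx", "ry", "rz": the turn, a rotation vector about the world's x, y, z in degrees; "claw": the opening, from 0 (shut) to 1 (fully open). In form: [{"x": .., "y": .., "z": .., "rx": .., "ry": .., "rz": .., "claw": ..}, ...]. A call has 1 to 5 rows; each row shifts and turns the commanded pose from where the row before left it; what a row does not reach is not made up. A row lasts 1/8 s, in which the tool goes at most 62.5 mm and 10.7 degrees, less where a joint would pass 70% of its speed; a pose out of reach is approached as far as the arm can. A call with a gripper value outside its range is refused whole. The fingers move at their own pace and stop on an object; FORCE is the grip in N (left out, the last holds). Time passes only in rows, so rows that do not move let the fingers close. It gives the time, the measured TCP pose, the force, the opening and the grip force at its end, in the units of the state.
- observe(): the state, without advancing time (a new reading comes with each control period).
- viewer.get_image(name): name is "side" or "top" or "wrist"; returns the picture (480x640x3 uint8, red, green, blue); there is no depth.
- viewer.camera_info(name): a dict with "intrinsics" (3x3 intrinsics, pixels), "world_from_camera" (4x4, takes a point from camera to world coordinates). Camera axes: x right, y down, z forward; pixel columns grow to the right and rows downward; lengths in m; the calibration is good to about 2 mm. A picture is of the moment at which its call begins: read the wrist's pose just before it. camera_info takes no time and is no camera call; for the wrist camera it gives the pose at the moment of the call.
- bot.hand_in(): hands the job in; it is judged then, once.
The state is a dict: "time": time; "q": joint angles; "qvel": joint speeds; "effort": joint torques, N m; "tcp_pos": TCP position; "tcp_rot": TCP orientation; "force": force on the tool from outside, world axes, zero at the start; "moment": the same for the moment, N m; "finger_gap": finger opening in m; "finger_force": force on a finger pad.
Only numpy, scipy, OpenCV 4.12 (cv2) and the standard library are available. Lean on these libraries where they do the work, as an engineer would, in place of code of your own. Each camera call takes 0.05 s, during which the arm holds its last target. There are 200 camera calls.

## Working session

There is one attempt and no reset: what is moved stays moved. The work goes in short steps, Python scripts to look and compute and a shell command to move; the robot and the scene stay as the last step left them, time stands still between calls to the robot, and variables do not carry over. Pictures are saved under pics/ and viewed, at most 10 in all, crops included, and the job is handed in when it is done.

```bash
mkdir -p pics; ls; python3 - <<'E'
from bench import observe, viewer, bot
import cv2,numpy as np
s=observe();print(s['time'],s['tcp_pos'],s['tcp_rot'],s['finger_gap'])
for n in ['side','top']:
    im=viewer.get_image(n);cv2.imwrite(f'pics/{n}0.png',im[:,:,::-1])
    c=viewer.camera_info(n);print(n,np.round(c['intrinsics'],1).tolist(),np.round(c['world_from_camera'],3).tolist())
E
```

```text
pics
0.0 [ 0.14763554 -0.52923085  0.2178204 ] [-9.11238514e-04  9.90779225e-01  1.35483186e-01  5.91718684e-05] 0.09293701290120318
side [[582.0, 0.0, 315.5], [0.0, 582.0, 229.7], [0.0, 0.0, 1.0]] [[-0.856, -0.286, 0.43, -0.117], [-0.516, 0.473, -0.714, 1.082], [0.001, -0.833, -0.553, 0.948], [0.0, 0.0, 0.0, 1.0]]
top [[456.6, 0.0, 310.3], [0.0, 456.6, 241.1], [0.0, 0.0, 1.0]] [[-0.024, -0.999, 0.04, 0.466], [-0.999, 0.022, -0.028, 0.012], [0.027, -0.041, -0.999, 1.108], [0.0, 0.0, 0.0, 1.0]]
```

View pics/top0.png

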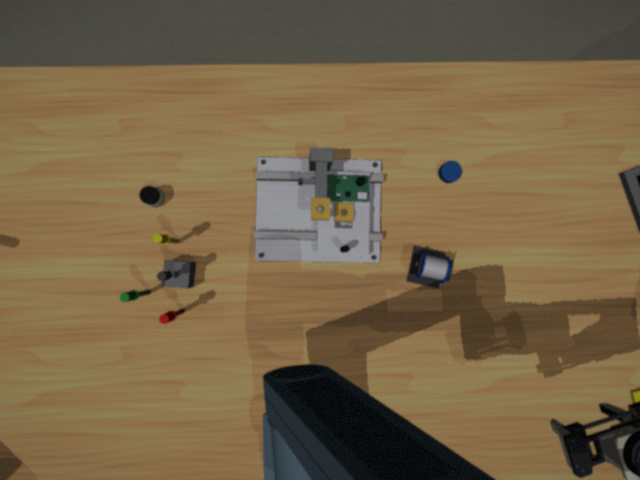

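View pics/side0.png

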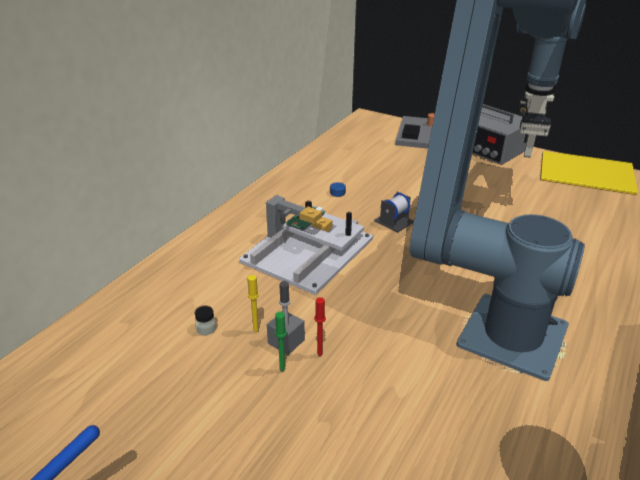

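The top view shows the guide bushing at about (320,209), the carriage bushing at (344,212), the handle at (345,248) and the steel pin's dark head at (164,276) in its block at (179,274). Coloured decoy pins stand around it. The side view agrees, with the dark head at (284,290) and the handle top at (349,215).

```bash
cat > h.py <<'E'
from bench import observe, viewer, bot
import cv2,numpy as np
def ray(c,uv):
    K=c['intrinsics'];T=np.array(c['world_from_camera'])
    d=T[:3,:3]@np.linalg.solve(np.array(K),[uv[0],uv[1],1.]);return T[:3,3],d/np.linalg.norm(d)
def plane(c,uv,z):
    o,d=ray(c,uv);return o+d*(z-o[2])/d[2]
def tri(*cu):
    A=np.zeros((3,3));b=np.zeros(3);R=[ray(c,u) for c,u in cu]
    for o,d in R:
        P=np.eye(3)-np.outer(d,d);A+=P;b+=P@o
    p=np.linalg.solve(A,b);return p,max(np.linalg.norm((np.eye(3)-np.outer(d,d))@(p-o)) for o,d in R)
def proj(c,p):
    T=np.linalg.inv(np.array(c['world_from_camera']));q=np.array(c['intrinsics'])@(T[:3,:3]@p+T[:3,3]);return q[:2]/q[2]
E
python3 - <<'E'
from h import *
t=viewer.camera_info('top');s=viewer.camera_info('side');np.set_printoptions(precision=4,suppress=True)
for n,u,z in [('guide',(320,209),.13),('cb',(344,212),.07),('handle',(345,248),.127),('head',(164,276),.171),('block',(179,274),.06),('yel',(159,239),.163),('green',(126,297),.163),('red',(165,317),.163),
 ('c1',(263,162),.015),('c2',(377,164),.015),('c3',(374,256),.015),('c4',(262,255),.015),('reel',(430,266),.05),('jar',(150,195),.055),('tin',(450,172),.028)]: print(n,plane(t,u,z))
print('head tri',tri((t,(164,276)),(s,(284,285))),'handle',tri((t,(345,248)),(s,(349,213))))
c=viewer.camera_info('wrist');print(c); o=observe();print(o['tcp_pos'])
E
```

```text
guide [ 0.5736 -0.0386  0.13  ]
cb [ 0.5722 -0.0964  0.07  ]
handle [ 0.4885 -0.0905  0.127 ]
head [0.4391 0.2838 0.171 ]
block [0.4396 0.2822 0.06  ]
yel [0.5149 0.2955 0.163 ]
green [0.398  0.3635 0.163 ]
red [0.3553 0.285  0.163 ]
c1 [0.7025 0.09   0.015 ]
c2 [ 0.6928 -0.1853  0.015 ]
c3 [ 0.4703 -0.1715  0.015 ]
c4 [0.4789 0.0968 0.015 ]
reel [ 0.4438 -0.296   0.05  ]
jar [0.6221 0.3474 0.055 ]
tin [ 0.6676 -0.3586  0.028 ]
head tri (array([0.4396, 0.2865, 0.1633]), np.float64(0.0008235437236656824)) handle (array([ 0.4873, -0.0912,  0.1274]), np.float64(0.0014187884084613989))
{'intrinsics': array([[336.4579,   0.    , 322.3467],
       [  0.    , 336.4579, 236.033 ],
       [  0.    ,   0.    ,   1.    ]]), 'world_from_camera': array([[ 0.2682, -0.9345, -0.2343,  0.2112],
       [-0.9634, -0.2605, -0.0636, -0.5113],
       [-0.0016,  0.2427, -0.9701,  0.3847],
       [ 0.    ,  0.    ,  0.    ,  1.    ]])}
[ 0.1477 -0.5293  0.2179]
```

```bash
python3 -m creep '[{"x":34,"y":44,"z":10,"rz":-4},{"x":34,"y":44,"z":10,"rz":-4},{"x":34,"y":44,"z":10,"rz":-4},{"x":34,"y":44,"z":10,"rz":-4},{"x":34,"y":44,"z":10,"rz":-1.4}]'; python3 -m creep '[{"x":34,"y":44,"z":4},{"x":34,"y":44,"z":4},{"x":34,"y":44},{"x":34,"y":44},{"x":34,"y":44}]'; python3 -m creep '[{"z":0},{"z":0}]'
python3 - <<'E'
from h import *
o=observe();print(o['tcp_pos'],o['tcp_rot'],o['force'],o['time'])
im=viewer.get_image('wrist');cv2.imwrite('pics/w1.png',im[:,:,::-1])
np.save('w1.npy',viewer.camera_info('wrist')['world_from_camera'])
E
```

```text
[ 0.14765165 -0.52931796  0.21791932] [-8.02246626e-04  9.90778994e-01  1.35485568e-01  4.83950508e-05] [ 0.33023678 -0.2666619   0.29820977] 0.1validation failed for argument at $[0]...
validation failed for argument at $[0]...
validation failed for argument at $[0]...
```

View pics/w1.png

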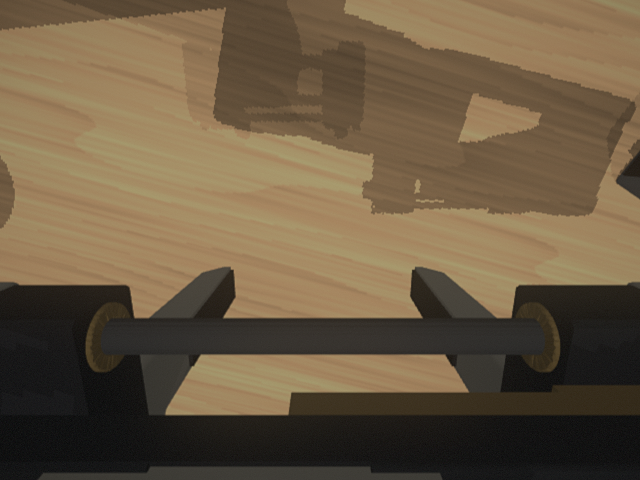

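The moves were refused, probably because every key has to be present in each row. This picture shows only bench, with the fingertips at about (232,268) and (415,268).

```bash
python3 -m creep '[{"x":34,"y":44,"z":10,"rx":0,"ry":0,"rz":-4,"claw":1},{"x":34,"y":44,"z":10,"rx":0,"ry":0,"rz":-4,"claw":1},{"x":34,"y":44,"z":10,"rx":0,"ry":0,"rz":-4,"claw":1},{"x":34,"y":44,"z":10,"rx":0,"ry":0,"rz":-4,"claw":1},{"x":34,"y":44,"z":10,"rx":0,"ry":0,"rz":-1.4,"claw":1}]'
```

```text
time: 0.78
tcp_pos: [0.3184, -0.3082, 0.2689]
tcp_rot: [-0.0, 1.0, -0.017, 0.0]
force: [0.1, -0.1, -0.0]
finger_gap: 0.093
finger_force: 0.0
```

```bash
python3 -m creep '[{"x":34,"y":45,"z":4,"rx":0,"ry":0,"rz":0,"claw":1},{"x":34,"y":45,"z":4,"rx":0,"ry":0,"rz":0,"claw":1},{"x":34,"y":45,"z":0,"rx":0,"ry":0,"rz":0,"claw":1},{"x":34,"y":45,"z":0,"rx":0,"ry":0,"rz":0,"claw":1},{"x":34,"y":38,"z":0,"rx":0,"ry":0,"rz":0,"claw":1}]'
python3 -m creep '[{"x":0,"y":0,"z":0,"rx":0,"ry":0,"rz":0,"claw":0.5}]'
python3 - <<'E'
from h import *
o=observe();print(o['tcp_pos'],o['tcp_rot'],o['force'],o['time'])
im=viewer.get_image('wrist');cv2.imwrite('pics/w2.png',im[:,:,::-1])
np.save('w2.npy',viewer.camera_info('wrist')['world_from_camera'])
E
```

```text
time: 1.4
tcp_pos: [0.4884, -0.0898, 0.2766]
tcp_rot: [0.0, 1.0, -0.016, -0.0]
force: [1.0, -1.2, 0.1]
finger_gap: 0.0929
finger_force: 0.0
time: 1.52
tcp_pos: [0.4889, -0.089, 0.2761]
tcp_rot: [-0.001, 1.0, -0.013, -0.0]
force: [-0.6, -1.0, -0.0]
finger_gap: 0.0868
finger_force: 0.0
[ 0.48893145 -0.08901233  0.27613184] [-5.20350124e-04  9.99910469e-01 -1.33695652e-02 -1.94633424e-04] [-0.63205932 -0.96968593 -0.00769912] 1.525
```

View pics/w2.png

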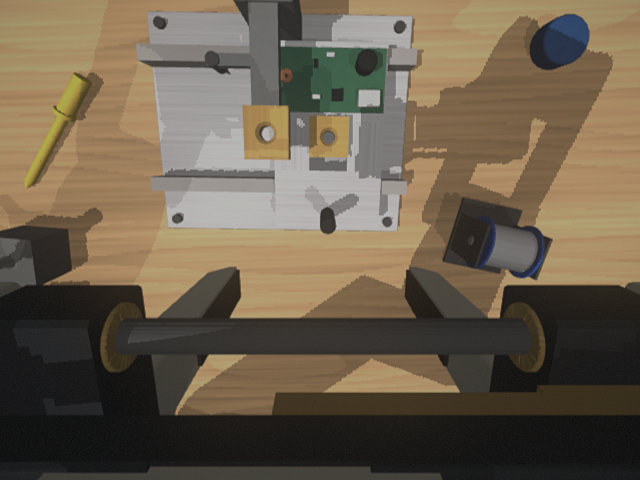

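The wrist view shows the guide bore at about (266,132), the carriage bore at (328,137), the handle top at about (328,223), the pad at (287,74), the needle bracket at (213,60), and the base holes at (160,21), (400,27), (387,222) and (178,218).

```bash
cat >> h.py <<'E'
def W(n):
    c=dict(viewer.camera_info('wrist'));c['world_from_camera']=np.load(n);return c
np.set_printoptions(precision=4,suppress=True)
E
python3 - <<'E'
from h import *
c=W('w2.npy');t=viewer.camera_info('top')
im=cv2.imread('pics/w2.png');hsv=cv2.cvtColor(im,cv2.COLOR_BGR2HSV)
m=cv2.inRange(hsv,(15,140,100),(28,255,255));m[:, :200]=0;m[180:]=0
n,l,st,ce=cv2.connectedComponentsWithStats(m)
for i in range(1,n):
    if st[i,4]>300: print('brass',st[i],ce[i])
cs=[plane(c,u,.015) for u in [(160,21),(400,27),(387,222),(178,218)]]
print('holes',np.array(cs),np.mean(cs,0)); 
a=cs[0]-cs[1]+cs[3]-cs[2];print('yaw',np.degrees(np.arctan2(-a[0],a[1])))
for n,u,z in [('guide',(266,132),.13),('cb',(328,137),.07),('handle',(328,223),.127),('pad',(287,74),.0665)]: print(n,plane(c,u,z))
print(tri((c,(328,223)),(t,(345,248))),tri((c,(266,132)),(t,(320,209))),tri((c,(328,137)),(t,(344,212))))
E
```

```text
holes [[ 0.702   0.0872  0.015 ]
 [ 0.6881 -0.184   0.015 ]
 [ 0.4627 -0.1734  0.015 ]
 [ 0.4757  0.0971  0.015 ]] [ 0.5821 -0.0433  0.015 ]
yaw -2.8372191755850413
guide [ 0.5721 -0.0425  0.13  ]
cb [ 0.5686 -0.0985  0.07  ]
handle [ 0.4873 -0.0956  0.127 ]
pad [ 0.6322 -0.0579  0.0665]
(array([ 0.4876, -0.0933,  0.124 ]), np.float64(0.0025803397345483463)) (array([ 0.5742, -0.0396,  0.1141]), np.float64(0.0011728527867731799)) (array([ 0.5702, -0.0972,  0.0732]), np.float64(0.0020628182526208853))
```

```bash
python3 -m creep '[{"x":-1.5,"y":-5,"z":-40,"rx":0,"ry":0,"rz":-1.3,"claw":0.8},{"x":0,"y":0,"z":-50,"rx":0,"ry":0,"rz":0,"claw":0.8},{"x":0,"y":0,"z":-50,"rx":0,"ry":0,"rz":0,"claw":0.8},{"x":0,"y":0,"z":-41,"rx":0,"ry":0,"rz":0,"claw":0.8},{"x":0,"y":0,"z":0,"rx":0,"ry":0,"rz":0,"claw":0.3}]' 15
python3 -m creep '[{"x":0,"y":0,"z":0,"rx":0,"ry":0,"rz":0,"claw":0},{"x":0,"y":0,"z":0,"rx":0,"ry":0,"rz":0,"claw":0},{"x":0,"y":0,"z":0,"rx":0,"ry":0,"rz":0,"claw":0},{"x":0,"y":0,"z":0,"rx":0,"ry":0,"rz":0,"claw":0}]' 15
```

```text
time: 2.2
tcp_pos: [0.4829, -0.097, 0.0931]
tcp_rot: [-0.001, 1.0, -0.028, -0.004]
force: [-0.5, -0.0, 0.3]
finger_gap: 0.0682
finger_force: 0.0
time: 2.7
tcp_pos: [0.4866, -0.0969, 0.0965]
tcp_rot: [0.0, 1.0, -0.027, 0.001]
force: [0.6, -0.4, -0.2]
finger_gap: 0.0293
finger_force: 0.0
```

```bash
python3 -m creep '[{"x":0,"y":0,"z":0,"rx":0,"ry":0,"rz":0,"claw":0},{"x":0,"y":0,"z":0,"rx":0,"ry":0,"rz":0,"claw":0},{"x":0,"y":0,"z":0,"rx":0,"ry":0,"rz":0,"claw":0},{"x":0,"y":0,"z":0,"rx":0,"ry":0,"rz":0,"claw":0}]' 15
```

```text
time: 3.2
tcp_pos: [0.4863, -0.0967, 0.0959]
tcp_rot: [-0.0, 1.0, -0.027, 0.0]
force: [-0.2, 1.8, 4.9]
finger_gap: 0.0157
finger_force: 15.0
```

```bash
python3 -m creep '[{"x":0.5,"y":10,"z":0,"rx":0,"ry":0,"rz":0,"claw":0},{"x":1,"y":19,"z":0,"rx":0,"ry":0,"rz":0,"claw":0},{"x":0.8,"y":18,"z":0,"rx":0,"ry":0,"rz":0,"claw":0},{"x":0.5,"y":10,"z":0,"rx":0,"ry":0,"rz":0,"claw":0},{"x":0,"y":0,"z":0,"rx":0,"ry":0,"rz":0,"claw":0}]'
python3 -m creep '[{"x":0,"y":0,"z":0,"rx":0,"ry":0,"rz":0,"claw":0},{"x":0,"y":0,"z":0,"rx":0,"ry":0,"rz":0,"claw":0}]'
python3 - <<'E'
from h import *
im=viewer.get_image('wrist');cv2.imwrite('pics/w3.png',im[:,:,::-1])
np.save('w3.npy',viewer.camera_info('wrist')['world_from_camera'])
cv2.imwrite('pics/w3c.png',cv2.resize(im[0:240,120:440,::-1],None,fx=2.5,fy=2.5,interpolation=cv2.INTER_CUBIC))
E
```

```text
time: 3.82
tcp_pos: [0.4889, -0.0383, 0.0959]
tcp_rot: [-0.0, 1.0, -0.027, 0.0]
force: [-1.1, 2.3, 6.3]
finger_gap: 0.0157
finger_force: 15.0
time: 4.08
tcp_pos: [0.4888, -0.0386, 0.0959]
tcp_rot: [-0.0, 1.0, -0.027, -0.0]
force: [-2.1, 1.7, 6.4]
finger_gap: 0.0158
finger_force: 15.0
```

View pics/w3c.png

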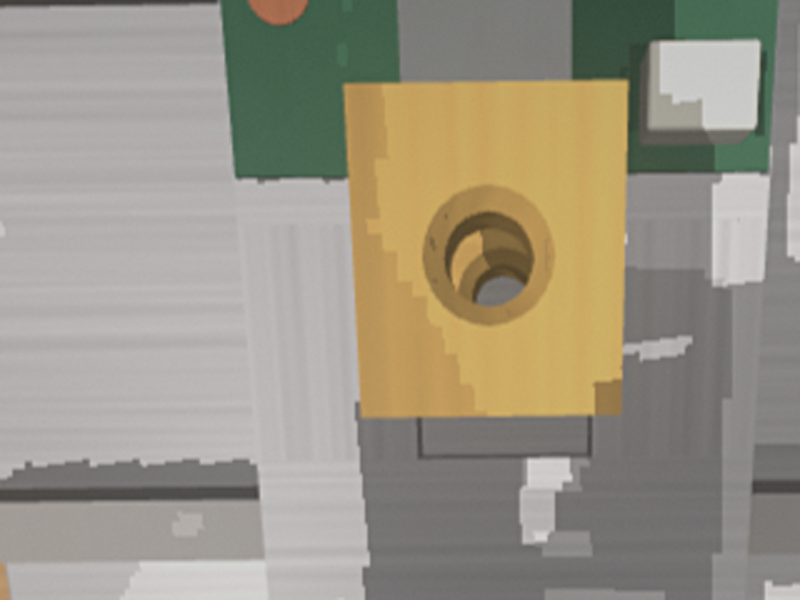

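The crop shows the guide mouth centred at crop (488,255), full image (315,102). The carriage bore is visible through it, the carriage block's front foot edge runs from crop (420,457) to (590,457), and the pad is cut off at the top, near full-image (231,0).

```bash
python3 - <<'E'
from h import *
c=W('w3.npy');f=lambda x,y:(120+x/2.5+(-.3),y/2.5-.3)
ya=np.radians(-2.8);R=np.array([[np.cos(ya),-np.sin(ya)],[np.sin(ya),np.cos(ya)]])
g=plane(c,f(488,255),.13);print('guide',g)
mid=lambda a,b:(plane(c,f(*a),.13)+plane(c,f(*b),.13))/2
corn=[plane(c,f(*p),.13) for p in [(345,84),(628,80),(622,415),(361,417)]];print('blk ctr',np.mean(corn,0),(corn[0]-corn[1])*1e3,(corn[1]-corn[2])*1e3)
a,b=plane(c,f(420,457),.057),plane(c,f(590,457),.057);print('cfoot',a,b,R.T@((a+b)/2-np.mean(corn,0))[:2]*1e3)
# exit hole of carriage seen: bottom bore edge
p=proj(c,np.r_[g[:2],.07]);print('predicted cb mouth px crop',(p-[120,0])*2.5, 'lower',(proj(c,np.r_[g[:2],.045])-[120,0])*2.5,'guide lower',(proj(c,np.r_[g[:2],.112])-[120,0])*2.5, 'r cb bottom px',336*.00675/(c['world_from_camera'][2,3]-.045)*2.5)
E
```

```text
guide [ 0.5728 -0.0403  0.13  ]
blk ctr [ 0.5725 -0.0405  0.13  ] [ 1.6908 39.9363  0.    ] [46.2809 -1.8311  0.    ]
cfoot [ 0.5378 -0.0201  0.057 ] [ 0.5355 -0.0612  0.057 ] [-35.8325  -1.9175]
predicted cb mouth px crop [493.4984 294.0915] lower [495.064  304.0737] guide lower [489.663  269.6361] r cb bottom px 26.04620367822427
```

```bash
python3 -m creep '[{"x":0.1,"y":1.6,"z":0,"rx":0,"ry":0,"rz":0,"claw":0},{"x":0,"y":0,"z":0,"rx":0,"ry":0,"rz":0,"claw":0},{"x":0,"y":0,"z":0,"rx":0,"ry":0,"rz":0,"claw":0},{"x":0,"y":0,"z":0,"rx":0,"ry":0,"rz":0,"claw":0.3},{"x":0,"y":0,"z":0,"rx":0,"ry":0,"rz":0,"claw":0.5}]'
python3 -m creep '[{"x":0,"y":0,"z":0,"rx":0,"ry":0,"rz":0,"claw":0.5},{"x":0,"y":0,"z":20,"rx":0,"ry":0,"rz":0,"claw":0.5},{"x":0,"y":20,"z":50,"rx":0,"ry":0,"rz":0,"claw":0.5},{"x":20,"y":40,"z":34,"rx":0,"ry":0,"rz":0,"claw":0.5},{"x":26,"y":58,"z":0,"rx":0,"ry":0,"rz":0,"claw":0.5}]'
python3 -m creep '[{"x":0,"y":0,"z":0,"rx":0,"ry":0,"rz":0,"claw":0.5},{"x":0,"y":0,"z":0,"rx":0,"ry":0,"rz":0,"claw":0.5}]'
python3 - <<'E'
from h import *
c=viewer.camera_info('wrist');im=viewer.get_image('wrist');cv2.imwrite('pics/w4.png',im[:,:,::-1])
np.save('w4.npy',c['world_from_camera'])
u,v=proj(c,np.array([.634,0,.07])).astype(int);x0=max(u-160,0);y0=max(v-90,0);print(u,v,x0,y0)
cv2.imwrite('pics/w4c.png',cv2.resize(im[y0:y0+240,x0:x0+320,::-1],None,fx=2.5,fy=2.5,interpolation=cv2.INTER_CUBIC))
E
```

```text
time: 4.75
tcp_pos: [0.4888, -0.0378, 0.0953]
tcp_rot: [-0.0, 1.0, -0.027, -0.0]
force: [-0.6, -0.5, -0.3]
finger_gap: 0.0313
finger_force: 0.0
time: 5.38
tcp_pos: [0.5373, 0.0789, 0.2033]
tcp_rot: [0.0, 1.0, -0.029, 0.004]
force: [-0.2, -0.5, -0.3]
finger_gap: 0.0466
finger_force: 0.0
time: 5.62
tcp_pos: [0.534, 0.0788, 0.1989]
tcp_rot: [0.0, 1.0, -0.027, -0.001]
force: [-0.1, -0.2, -0.4]
finger_gap: 0.0468
finger_force: 0.0
411 103 251 13
```

View pics/w4c.png

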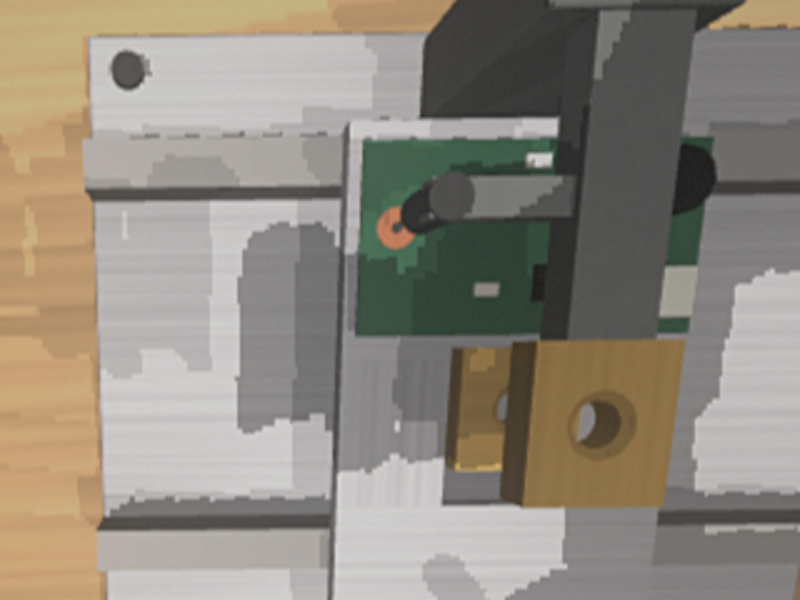

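The needle tip is at crop (396,228), essentially at the centre of the copper pad at crop (396,228). I'll put numbers on that with the 3.5 mm parallax included.

```bash
python3 - <<'E'
from h import *
c=W('w4.npy');im=cv2.imread('pics/w4.png');hsv=cv2.cvtColor(im,cv2.COLOR_BGR2HSV)
sub=(slice(85,125),slice(390,430))
m=cv2.inRange(hsv,(0,80,80),(14,255,255))[sub]
k,_=cv2.findContours(m,0,2);k=max(k,key=cv2.contourArea);h=cv2.convexHull(k)
(x,y),r=cv2.minEnclosingCircle(k);print('pad',x+390,y+85,r)
print(m[8:34,8:36]//255)
for tip in [(251+396/2.5-.3,13+228/2.5-.3)]:
  print(tip);print('tip',plane(c,tip,.07),'pad',plane(c,(x+390,y+85),.0665))
# bushing positions, guide
f=lambda X,Y:(251+X/2.5-.3,13+Y/2.5-.3)
k=[plane(c,f(*p),.13) for p in [(538,342),(685,340),(664,508),(523,503)]];print('gblk',np.mean(k,0));print('g mouth',plane(c,f(603,424),.13))
E
```

```text
pad 409.0 103.90625 8.15539264678955
[[0 0 0 0 0 0 0 0 0 0 0 0 0 0 0 0 0 0 0 0 0 0 0 0 0 0 0 0]
 [0 0 0 0 0 0 0 0 0 0 0 0 0 0 0 0 0 0 0 0 0 0 0 0 0 0 0 0]
 [0 0 0 0 0 0 0 0 0 0 0 0 0 0 0 0 0 0 0 0 0 0 0 0 0 0 0 0]
 [0 0 0 0 0 0 0 0 0 1 1 1 1 1 0 0 0 0 0 0 0 0 0 0 0 0 0 0]
 [0 0 0 0 0 0 0 0 1 1 1 1 1 1 0 0 0 0 0 0 0 0 0 0 0 0 0 0]
 [0 0 0 0 0 0 1 1 1 1 1 1 1 1 0 0 0 0 0 0 0 0 0 0 0 0 0 0]
 [0 0 0 0 0 1 1 1 1 1 1 1 1 1 0 0 0 0 0 0 0 0 0 0 0 0 0 0]
 [0 0 0 0 0 1 1 1 1 1 1 1 1 1 0 0 0 0 0 0 0 0 0 0 0 0 0 0]
 [0 0 0 0 1 1 1 1 1 1 1 1 1 0 0 0 0 0 0 0 0 0 0 0 0 0 0 0]
 [0 0 0 0 1 1 1 1 1 1 1 0 0 0 0 0 0 0 0 0 0 0 0 0 0 0 0 0]
 [0 0 0 0 1 1 1 1 1 1 0 0 0 0 1 0 0 0 0 0 0 0 0 0 0 0 0 0]
 [0 0 0 0 1 1 1 1 1 1 0 0 0 0 1 1 0 0 0 0 0 0 0 0 0 0 0 0]
 [0 0 0 0 1 1 1 1 1 1 0 0 0 1 1 1 1 0 0 0 0 0 0 0 0 0 0 0]
 [0 0 0 0 1 1 1 1 1 1 1 1 1 1 1 1 1 1 1 0 0 0 0 0 0 0 0 0]
 [0 0 0 0 1 1 1 1 1 1 1 1 1 1 1 1 1 1 1 0 0 0 0 0 0 0 0 0]
 [0 0 0 0 0 1 1 1 1 1 1 1 1 1 1 1 1 1 0 0 0 0 0 0 0 0 0 0]
 [0 0 0 0 0 1 1 1 1 1 1 1 1 1 1 1 1 0 0 0 0 0 0 0 0 0 0 0]
 [0 0 0 0 0 0 1 1 1 1 1 1 1 1 1 1 0 0 0 0 0 0 0 0 0 0 0 0]
 [0 0 0 0 0 0 0 0 1 1 1 1 1 1 1 0 0 0 0 0 0 0 0 0 0 0 0 0]
 [0 0 0 0 0 0 0 0 0 0 1 1 0 0 0 0 0 0 0 0 0 0 0 0 0 0 0 0]
 [0 0 0 0 0 0 0 0 0 0 0 0 0 0 0 0 0 0 0 0 0 0 0 0 0 0 0 0]
 [0 0 0 0 0 0 0 0 0 0 0 0 0 0 0 0 0 0 0 0 0 0 0 0 0 0 0 0]
 [0 0 0 0 0 0 0 0 0 0 0 0 0 0 0 0 0 0 0 0 0 0 0 0 0 0 0 0]
 [0 0 0 0 0 0 0 0 0 0 0 0 0 0 0 0 0 0 0 0 0 0 0 0 0 0 0 0]
 [0 0 0 0 0 0 0 0 0 0 0 0 0 0 0 0 0 0 0 0 0 0 0 0 0 0 0 0]
 [0 0 0 0 0 0 0 0 0 0 0 0 0 0 0 0 0 0 0 0 0 0 0 0 0 0 0 0]]
(409.09999999999997, 103.9)
tip [0.634 0.002 0.07 ] pad [0.6344 0.0012 0.0665]
gblk [ 0.5725 -0.0408  0.13  ]
g mouth [ 0.5728 -0.041   0.13  ]
```

The pad is within about 1 mm of being under the needle, and the guide bushing is at (0.5726,-0.0407), the same from two views. Next is the pin.

```bash
python3 -m creep '[{"x":-19,"y":30,"z":40,"rx":0,"ry":0,"rz":0,"claw":0.5},{"x":-25,"y":45,"z":20,"rx":0,"ry":0,"rz":0,"claw":0.5},{"x":-25,"y":45,"z":20,"rx":0,"ry":0,"rz":0,"claw":0.5},{"x":-25,"y":25,"z":0,"rx":0,"ry":0,"rz":0,"claw":0.5},{"x":0,"y":0,"z":0,"rx":0,"ry":0,"rz":0,"claw":0.5}]'
python3 -m creep '[{"x":0,"y":0,"z":0,"rx":0,"ry":0,"rz":0,"claw":0.5}]'
python3 - <<'E'
from h import *
np.save('w5.npy',viewer.camera_info('wrist')['world_from_camera']);cv2.imwrite('pics/w5.png',viewer.get_image('wrist')[:,:,::-1])
E
python3 -m creep '[{"x":0,"y":35,"z":0,"rx":0,"ry":0,"rz":0,"claw":0.5},{"x":0,"y":25,"z":0,"rx":0,"ry":0,"rz":0,"claw":0.5},{"x":0,"y":0,"z":0,"rx":0,"ry":0,"rz":0,"claw":0.5},{"x":0,"y":0,"z":0,"rx":0,"ry":0,"rz":0,"claw":0.5}]'
python3 - <<'E'
from h import *
np.save('w6.npy',viewer.camera_info('wrist')['world_from_camera']);cv2.imwrite('pics/w6.png',viewer.get_image('wrist')[:,:,::-1])
a,b=[cv2.imread(f'pics/w{i}.png')[:400,120:520] for i in (5,6)]
cv2.imwrite('pics/w56.png',np.hstack([a,b]))
E
```

```text
time: 6.3
tcp_pos: [0.4392, 0.2238, 0.2799]
tcp_rot: [-0.0, 1.0, -0.027, -0.0]
force: [-0.2, -0.1, -0.9]
finger_gap: 0.0464
finger_force: 0.0
time: 6.42
tcp_pos: [0.441, 0.2225, 0.2794]
tcp_rot: [0.0, 1.0, -0.028, -0.0]
force: [0.5, -0.0, -0.1]
finger_gap: 0.0469
finger_force: 0.0
time: 6.98
tcp_pos: [0.4411, 0.2825, 0.2791]
tcp_rot: [0.001, 1.0, -0.028, -0.0]
force: [-0.8, 0.4, 0.3]
finger_gap: 0.0464
finger_force: 0.0
```

View pics/w56.png

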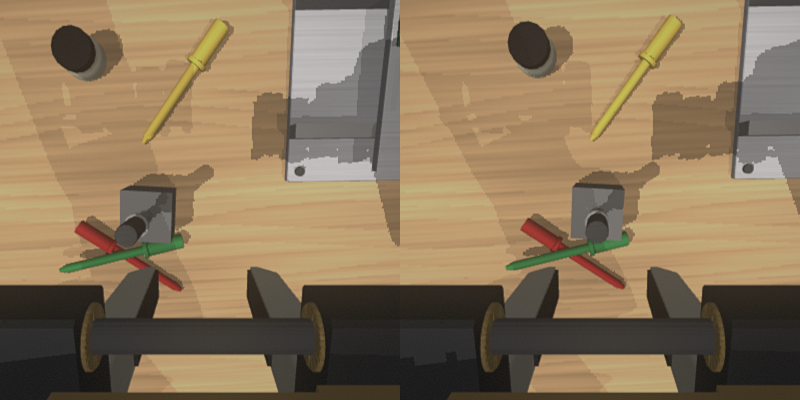

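The steel pin still stands in the block. Its dark head top is at about full-image (247,236) in the first view and (317,231) in the second. The coloured decoys have toppled and lie flat, low and out of the way.

```bash
python3 - <<'E'
from h import *
uv=[]
for n,(u,v) in (('w5',(247,235)),('w6',(317,231))):
    g=cv2.imread(f'pics/{n}.png').astype(int)
    p=g[v,u];print(n,p,[g[v+d,u].tolist() for d in (-16,-12,-8,-4,4,8,12,16)])
    m=(np.abs(g-p).max(2)<14).astype(np.uint8)
    k,l,st,ce=cv2.connectedComponentsWithStats(m,connectivity=4);i=l[v,u];print(st[i],ce[i])
    ct,_=cv2.findContours((l==i).astype(np.uint8),0,2);ct=max(ct,key=cv2.contourArea);print(cv2.minEnclosingCircle(ct))
    print('\n'.join(''.join('#' if x else '.' for x in r) for r in (l==i)[v-20:v+20,u-20:u+22]))
for i in(5,6):
    c=W(f'w{i}.npy'); print('px radius exp',336/(c['world_from_camera'][2,3]-.171)*.01)
E
```

```text
w5 [68 73 76] [[119, 124, 129], [38, 43, 51], [71, 75, 79], [70, 74, 78], [70, 74, 78], [66, 71, 75], [62, 82, 99], [54, 93, 56]]
[234 225  23  22 385] [245.4753 235.4831]
((245.65789794921875, 235.5877227783203), 11.672795295715332)
..........................................
..........................................
..........................................
..........................................
..........................................
..........................................
..........................................
..........................................
..........................................
..........................................
................#####.....................
............#.##########..................
...........###############................
...........################...............
..........##################..............
.........###################..............
........#####################.............
........#####################.............
........######################............
........######################............
......
[... 2170 characters left out ...]
.#####################...........
..........####################............
..........###################.............
..........###################.............
............################..............
..............############................
...............##.######..................
..........................................
..........................................
..........................................
..........................................
..........................................
..........................................
..........................................
..........................................
px radius exp 12.209657500985388
px radius exp 12.22155174969379
```

```bash
python3 - <<'E'
from h import *
a,b=W('w5.npy'),W('w6.npy');ua,ub=(245.7,235.5),(316.8,231.6)
print(tri((a,ua),(b,ub)),plane(a,ua,.171),plane(b,ub,.171))
im=cv2.imread('pics/w6.png');print(plane(b,(522,212),.06))
o=observe();print(o['tcp_pos'],o['tcp_rot'])
E
```

```text
(array([0.4422, 0.2873, 0.1709]), np.float64(4.704877633741964e-05)) [0.4421 0.2873 0.171 ] [0.4422 0.2873 0.171 ]
[0.426 0.051 0.06 ]
[0.4411 0.2825 0.2793] [ 0.0004  0.9996 -0.028  -0.0002]
```

```bash
python3 -m creep '[{"x":1.1,"y":4.8,"z":-40,"rx":0,"ry":0,"rz":0,"claw":0.5},{"x":0,"y":0,"z":-45,"rx":0,"ry":0,"rz":0,"claw":0.5},{"x":0,"y":0,"z":-40,"rx":0,"ry":0,"rz":0,"claw":0.5},{"x":0,"y":0,"z":-22,"rx":0,"ry":0,"rz":0,"claw":0.5},{"x":0,"y":0,"z":0,"rx":0,"ry":0,"rz":0,"claw":0.3}]' 30
python3 -m creep '[{"x":0,"y":0,"z":0,"rx":0,"ry":0,"rz":0,"claw":0},{"x":0,"y":0,"z":0,"rx":0,"ry":0,"rz":0,"claw":0},{"x":0,"y":0,"z":0,"rx":0,"ry":0,"rz":0,"claw":0},{"x":0,"y":0,"z":0,"rx":0,"ry":0,"rz":0,"claw":0}]' 30
```

```text
time: 7.65
tcp_pos: [0.4407, 0.2871, 0.1311]
tcp_rot: [0.001, 1.0, -0.028, -0.002]
force: [0.9, 0.1, -0.2]
finger_gap: 0.0406
finger_force: 0.0
time: 8.15
tcp_pos: [0.4427, 0.2889, 0.1339]
tcp_rot: [-0.0, 1.0, -0.027, 0.001]
force: [-0.4, -0.5, 6.4]
finger_gap: 0.0194
finger_force: 30.0
```

```bash
python3 -m creep '[{"x":0,"y":0,"z":20,"rx":0,"ry":0,"rz":0,"claw":0},{"x":0,"y":0,"z":40,"rx":0,"ry":0,"rz":0,"claw":0},{"x":0,"y":0,"z":45,"rx":0,"ry":0,"rz":0,"claw":0},{"x":0,"y":0,"z":35,"rx":0,"ry":0,"rz":0,"claw":0},{"x":0,"y":0,"z":15,"rx":0,"ry":0,"rz":0,"claw":0}]'
python3 -m creep '[{"x":8,"y":-20,"z":0,"rx":0,"ry":0,"rz":0,"claw":0},{"x":14,"y":-35,"z":0,"rx":0,"ry":0,"rz":0,"claw":0},{"x":16,"y":-40,"z":0,"rx":0,"ry":0,"rz":0,"claw":0},{"x":16,"y":-40,"z":0,"rx":0,"ry":0,"rz":0,"claw":0},{"x":16,"y":-40,"z":0,"rx":0,"ry":0,"rz":0,"claw":0}]'
python3 -m creep '[{"x":16,"y":-40,"z":0,"rx":0,"ry":0,"rz":0,"claw":0},{"x":16,"y":-40,"z":0,"rx":0,"ry":0,"rz":0,"claw":0},{"x":14,"y":-35,"z":0,"rx":0,"ry":0,"rz":0,"claw":0},{"x":10,"y":-25,"z":0,"rx":0,"ry":0,"rz":0,"claw":0},{"x":4,"y":-13,"z":0,"rx":0,"ry":0,"rz":0,"claw":0}]'
python3 -m creep '[{"x":0,"y":0,"z":0,"rx":0,"ry":0,"rz":0,"claw":0},{"x":0,"y":0,"z":0,"rx":0,"ry":0,"rz":0,"claw":0},{"x":0,"y":0,"z":0,"rx":0,"ry":0,"rz":0,"claw":0}]'
python3 - <<'E'
from h import *
c=viewer.camera_info('wrist');im=viewer.get_image('wrist');cv2.imwrite('pics/w7.png',im[:,:,::-1])
np.save('w7.npy',c['world_from_camera'])
p=observe()['tcp_pos'];u,v=proj(c,np.array([p[0],p[1],p[2]-.124])).astype(int);print(u,v,'tcp',p)
x0=max(u-160,0);y0=max(v-100,0);print(x0,y0)
cv2.imwrite('pics/w7c.png',cv2.resize(im[y0:y0+240,x0:x0+320,::-1],None,fx=2.5,fy=2.5,interpolation=cv2.INTER_CUBIC))
E
```

```text
time: 8.78
tcp_pos: [0.4421, 0.2889, 0.2893]
tcp_rot: [-0.0, 1.0, -0.027, 0.001]
force: [0.6, 0.6, -2.4]
finger_gap: 0.0196
finger_force: 30.0
time: 9.4
tcp_pos: [0.5113, 0.1124, 0.2861]
tcp_rot: [-0.0, 1.0, -0.027, -0.001]
force: [0.6, -0.0, -1.0]
finger_gap: 0.0196
finger_force: 30.0
time: 10.02
tcp_pos: [0.5714, -0.0405, 0.2858]
tcp_rot: [-0.0, 1.0, -0.028, -0.002]
force: [0.2, 1.4, -1.9]
finger_gap: 0.0195
finger_force: 30.0
time: 10.4
tcp_pos: [0.5715, -0.0382, 0.2878]
tcp_rot: [-0.0, 1.0, -0.027, 0.0]
force: [0.3, -0.2, -0.8]
finger_gap: 0.0194
finger_force: 30.0
322 228 tcp [ 0.5715 -0.0384  0.2879]
162 128
```

View pics/w7c.png

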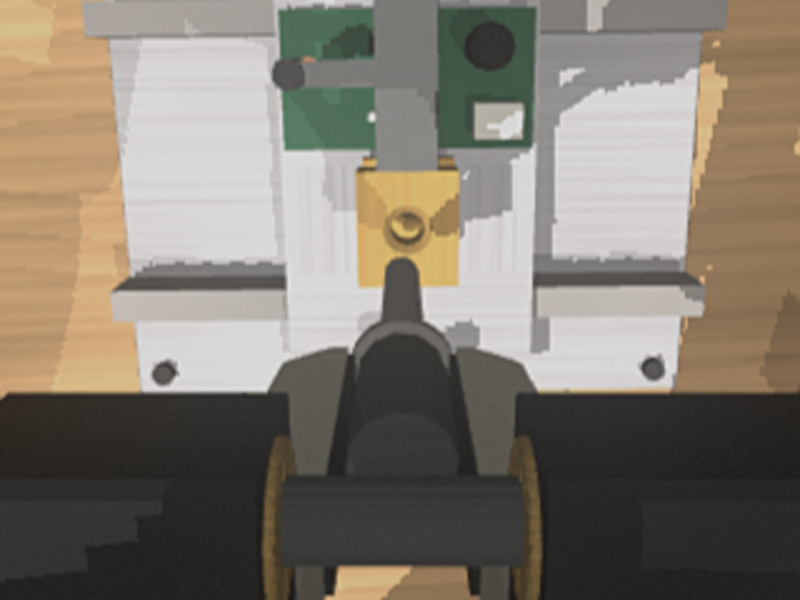

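The crop shows the pin's end in front of the guide block: shank-end edge at crop (402,258), guide mouth centred at crop (407,228). I'll compare both with the predictions.

```bash
python3 - <<'E'
from h import *
c=W('w7.npy');t=np.array([.5715,-.0384,.2879]);nz=t[2]-.124-.002
C=lambda p:np.round((np.array(p)-[162,128]+.3)*2.5,1)
for n,p in [('shank far edge',t+[.006,0,nz+.010-t[2]]),('L',t+[0,.006,nz+.010-t[2]]),('R',t+[0,-.006,nz+.01-t[2]]),('collar far edge',t+[.012,0,nz+.113-t[2]]),('collarL',t+[0,.012,nz+.115-t[2]]),('collarR',t+[0,-.012,nz+.115-t[2]]),('guide',np.array([.5726,-.0407,.13]))]:print(n,C(proj(c,p)))
f=lambda X,Y:(162+X/2.5-.3,128+Y/2.5-.3)
k=[plane(c,f(*p),.13) for p in [(358,170),(459,170),(459,286),(359,286)]];print('gblk',np.mean(k,0),'mouth',plane(c,f(407,229),.13))
g=cv2.imread('pics/w7.png');h=cv2.cvtColor(g,cv2.COLOR_BGR2HSV)
print('col v at 323:',[(r,g[r,323].tolist()) for r in range(222,240)])
for r in (234,237,240,244,250): 
    x=h[r,300:346,1]; print(r,x.tolist())
E
```

```text
shank far edge [401.9 240. ]
L [385.5 257.9]
R [420.2 256.1]
collar far edge [400.4 309.5]
collarL [349.8 366.1]
collarR [456.8 360.7]
guide [408.5 229.7]
gblk [ 0.5729 -0.0408  0.13  ] mouth [ 0.5729 -0.0401  0.13  ]
col v at 323: [(222, [99, 161, 188]), (223, [67, 97, 115]), (224, [61, 78, 91]), (225, [68, 96, 116]), (226, [79, 122, 150]), (227, [84, 129, 160]), (228, [84, 131, 163]), (229, [96, 158, 191]), (230, [98, 152, 179]), (231, [80, 95, 103]), (232, [75, 76, 78]), (233, [76, 79, 82]), (234, [77, 81, 83]), (235, [75, 79, 83]), (236, [76, 80, 83]), (237, [76, 80, 83]), (238, [76, 79, 83]), (239, [76, 78, 82])]
234 [5, 7, 2, 2, 11, 102, 133, 130, 128, 125, 124, 125, 125, 126, 128, 125, 100, 32, 3, 16, 16, 21, 15, 18, 18, 16, 7, 38, 102, 127, 126, 125, 125, 123, 124, 124, 124, 123, 125, 126, 124, 122, 123, 128, 117, 53]
237 [4, 5, 2, 2, 9, 101, 134, 130, 128, 126, 123, 124, 124, 128, 129, 125, 42, 3, 18, 19, 21, 22, 22, 22, 22, 19, 19, 7, 22, 98, 128, 125, 123, 122, 125, 126, 123, 123, 125, 127, 124, 122, 124, 127, 116, 55]
240 [4, 2, 2, 2, 7, 88, 133, 133, 130, 129, 127, 128, 126, 130, 130, 114, 28, 10, 16, 22, 18, 18, 21, 18, 18, 15, 22, 19, 10, 90, 132, 129, 126, 126, 129, 128, 124, 125, 128, 129, 129, 125, 128, 131, 119, 55]
244 [2, 2, 1, 1, 0, 0, 1, 1, 2, 2, 3, 2, 2, 0, 2, 6, 15, 19, 22, 19, 18, 21, 18, 19, 18, 19, 19, 19, 20, 11, 5, 2, 1, 0, 1, 1, 2, 2, 2, 2, 1, 2, 1, 2, 1, 4]
250 [2, 4, 4, 4, 5, 5, 4, 4, 4, 2, 2, 4, 4, 6, 5, 17, 20, 22, 22, 16, 16, 19, 18, 18, 16, 16, 22, 16, 17, 17, 8, 6, 5, 5, 5, 5, 5, 6, 5, 5, 6, 4, 4, 4, 4, 4]
```

The pin's lower end is about 5.7 mm towards -x at the shank end but only about 1.5 mm at the collar. That is a tilt of about 2.4° about y, with no lateral tilt. I'll rotate to make it upright and centre it.

```bash
python3 -m creep '[{"x":1,"y":-1.1,"z":-7,"rx":0,"ry":-1.2,"rz":0,"claw":0},{"x":1,"y":-1.1,"z":-6,"rx":0,"ry":-1.2,"rz":0,"claw":0},{"x":0,"y":0,"z":0,"rx":0,"ry":0,"rz":0,"claw":0},{"x":0,"y":0,"z":0,"rx":0,"ry":0,"rz":0,"claw":0}]'
python3 - <<'E'
from h import *
c=viewer.camera_info('wrist');im=viewer.get_image('wrist');cv2.imwrite('pics/w8.png',im[:,:,::-1])
np.save('w8.npy',c['world_from_camera'])
o=observe();p=o['tcp_pos'];print('tcp',p,o['tcp_rot']);from scipy.spatial.transform import Rotation as Ro
q=o['tcp_rot'];R=Ro.from_quat([q[1],q[2],q[3],q[0]]).as_matrix();print('tool z',R[:,2])
gp=p-R[:,2]*.019;np.save('gp.npy',gp);nz=gp[2]-.143;print('grip',gp,'nose z',nz)
C=lambda p:np.round((np.array(p)-[242,140])*5,1)
for n,d in [('shank far',[.006,0,.010]),('L',[0,.006,.02]),('R',[0,-.006,.02]),('nose far',[.0025,0,0]),('collar far',[.012,0,.113])]:print(n,C(proj(c,np.array([gp[0],gp[1],nz])+d)))
print('guide',C(proj(c,np.array([.5727,-.0406,.13]))))
cv2.imwrite('pics/w8c.png',cv2.resize(im[140:260,242:402,::-1],None,fx=5,fy=5,interpolation=cv2.INTER_NEAREST))
E
```

```text
time: 10.95
tcp_pos: [0.5738, -0.0413, 0.2751]
tcp_rot: [-0.001, 0.999, -0.027, 0.021]
force: [0.3, 0.4, -1.7]
finger_gap: 0.0195
finger_force: 30.0
tcp [ 0.574  -0.0413  0.2751] [-0.0005  0.9994 -0.0271  0.0212]
tool z [ 0.0423 -0.0001 -0.9991]
grip [ 0.5731 -0.0413  0.2941] nose z 0.1511014552422438
shank far [403.4 452.1]
L [369.2 500.6]
R [441.3 496.8]
nose far [404.5 461. ]
collar far [399.  571.6]
guide [401.6 455.2]
```

View pics/w8c.png

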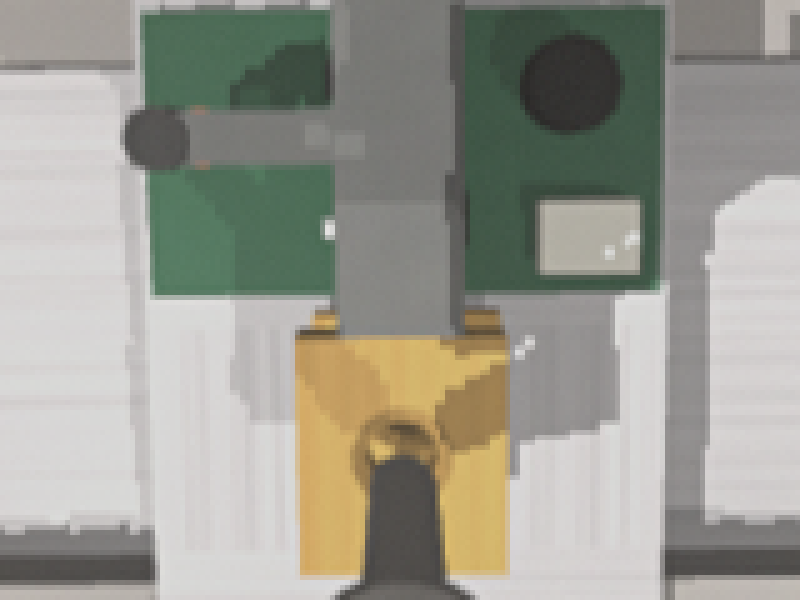

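After the correction the pin is upright. The shank edge is at crop (404,457) and the collar edge at row 580, both within 0.8 mm of prediction. The guide mouth is centred at about (401,455). I'll nudge it and descend.

```bash
python3 -m creep '[{"x":0.4,"y":0.6,"z":-8,"rx":0,"ry":0,"rz":0,"claw":0},{"x":0,"y":0,"z":-8,"rx":0,"ry":0,"rz":0,"claw":0},{"x":0,"y":0,"z":-8,"rx":0,"ry":0,"rz":0,"claw":0},{"x":0,"y":0,"z":-8,"rx":0,"ry":0,"rz":0,"claw":0},{"x":0,"y":0,"z":0,"rx":0,"ry":0,"rz":0,"claw":0}]'
```

```text
time: 11.62
tcp_pos: [0.5736, -0.0409, 0.2416]
tcp_rot: [-0.001, 0.999, -0.027, 0.02]
force: [0.1, -0.6, -1.9]
finger_gap: 0.0195
finger_force: 30.0
```

```bash
python3 -m creep '[{"x":0,"y":0,"z":-6,"rx":0,"ry":0,"rz":0,"claw":0},{"x":0,"y":0,"z":-6,"rx":0,"ry":0,"rz":0,"claw":0},{"x":0,"y":0,"z":-6,"rx":0,"ry":0,"rz":0,"claw":0},{"x":0,"y":0,"z":0,"rx":0,"ry":0,"rz":0,"claw":0},{"x":0,"y":0,"z":0,"rx":0,"ry":0,"rz":0,"claw":0}]'
```

```text
time: 12.25
tcp_pos: [0.5742, -0.041, 0.2247]
tcp_rot: [-0.001, 0.999, -0.027, 0.021]
force: [0.0, -0.2, -1.5]
finger_gap: 0.0194
finger_force: 30.0
```

```bash
python3 -m creep '[{"x":0,"y":0,"z":-6,"rx":0,"ry":0,"rz":0,"claw":0},{"x":0,"y":0,"z":-6,"rx":0,"ry":0,"rz":0,"claw":0},{"x":0,"y":0,"z":-6,"rx":0,"ry":0,"rz":0,"claw":0},{"x":0,"y":0,"z":-6,"rx":0,"ry":0,"rz":0,"claw":0},{"x":0,"y":0,"z":0,"rx":0,"ry":0,"rz":0,"claw":0}]'
```

```text
time: 12.88
tcp_pos: [0.5738, -0.0409, 0.1999]
tcp_rot: [-0.001, 0.999, -0.027, 0.02]
force: [0.0, -0.3, -2.0]
finger_gap: 0.0195
finger_force: 30.0
```

```bash
python3 -m creep '[{"x":0,"y":0,"z":-4,"rx":0,"ry":0,"rz":0,"claw":0},{"x":0,"y":0,"z":-4,"rx":0,"ry":0,"rz":0,"claw":0},{"x":0,"y":0,"z":-4,"rx":0,"ry":0,"rz":0,"claw":0},{"x":0,"y":0,"z":-4,"rx":0,"ry":0,"rz":0,"claw":0},{"x":0,"y":0,"z":0,"rx":0,"ry":0,"rz":0,"claw":0}]'
```

```text
time: 13.5
tcp_pos: [0.5739, -0.041, 0.1842]
tcp_rot: [-0.001, 0.999, -0.027, 0.021]
force: [-0.7, -0.5, -1.9]
finger_gap: 0.0195
finger_force: 30.0
```

```bash
python3 -m creep '[{"x":0,"y":0,"z":-6,"rx":0,"ry":0,"rz":0,"claw":0},{"x":0,"y":0,"z":-6,"rx":0,"ry":0,"rz":0,"claw":0},{"x":0,"y":0,"z":-6,"rx":0,"ry":0,"rz":0,"claw":0},{"x":0,"y":0,"z":-6,"rx":0,"ry":0,"rz":0,"claw":0},{"x":0,"y":0,"z":0,"rx":0,"ry":0,"rz":0,"claw":0}]'
python3 -m creep '[{"x":0,"y":0,"z":0,"rx":0,"ry":0,"rz":0,"claw":0},{"x":0,"y":0,"z":0,"rx":0,"ry":0,"rz":0,"claw":0}]'
python3 - <<'E'
from h import *
c=viewer.camera_info('wrist');im=viewer.get_image('wrist');cv2.imwrite('pics/w9.png',im[:,:,::-1])
np.save('w9.npy',c['world_from_camera']);p=observe()['tcp_pos']
u,v=proj(c,np.array([.5726,-.0407,.13])).astype(int);print(u,v)
x0,y0=u-160,max(v-120,0);print(x0,y0)
ax=np.array([.5726,-.0407])
for z in (.143,.148): print(z,[np.round((proj(c,np.r_[ax+d,z])-[x0,y0])*2.5) for d in ([.012,0],[0,.012],[0,-.012])])
cv2.imwrite('pics/w9c.png',cv2.resize(im[y0:y0+240,x0:x0+320,::-1],None,fx=2.5,fy=2.5,interpolation=cv2.INTER_CUBIC))
E
```

```text
time: 14.12
tcp_pos: [0.5738, -0.0409, 0.1599]
tcp_rot: [-0.001, 0.999, -0.027, 0.02]
force: [0.4, -1.2, -2.4]
finger_gap: 0.0193
finger_force: 30.0
time: 14.38
tcp_pos: [0.5741, -0.041, 0.1607]
tcp_rot: [-0.001, 0.999, -0.027, 0.021]
force: [-0.8, -1.1, -2.3]
finger_gap: 0.02
finger_force: 30.0
322 266
162 146
0.143 [array([398., 267.]), array([350., 319.]), array([453., 314.])]
0.148 [array([398., 272.]), array([348., 326.]), array([454., 321.])]
```

View pics/w9c.png

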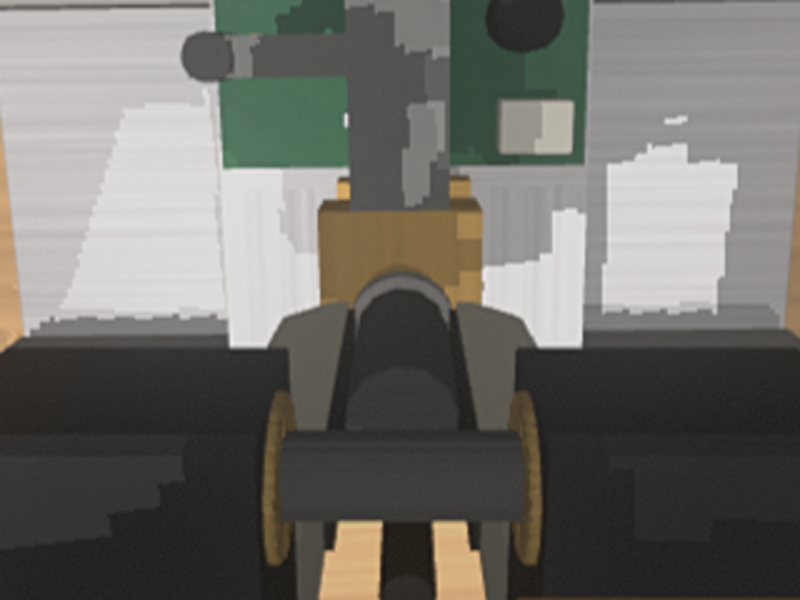

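The collar's far edge is at crop (400,271). That matches the predicted position with the pin centred and the nose at about 34 mm, collar clear. Forces are small, so I'm handing in.

```bash
python3 -c "
from bench import bot
print(bot.hand_in())"
```

```text
the job is handed in; nothing more can be done
None
```

I handed the job in at about 14.4 s, but the hand-in gave no verdict: I last measured the pad within about 1 mm of the needle before inserting the pin, and the pin hangs upright in the gripper through both bushings with its nose about 34 mm above the bench and its collar about 13 mm clear of the guide.

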